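Set the drip bar, then hold the spatula out over the tray

ROBOT

A 6-joint arm with a two-finger parallel gripper is mounted at the origin on the work surface. World frame = base frame: x ahead of the robot, y to its left, z up, the work surface at z = 0. Lengths are in m, angles in degrees, forces in N, time in s.
With the tool pointing down it reaches from about 0.3 to 0.75 m from the base axis. Payload 8.5 kg.
Tool frame: the origin (TCP) lies midway between the tips of the shut fingers; the grasp point (between the pads) lies 19 mm behind it; z points along the fingers, y is the line along which they close (so a half turn about z gives the same grasp; the last joint's range is limited). The gripper opens to 85 mm and grips with 20 to 120 N. Pads are 22 mm wide; open, the fingers measure 114 mm over their backs; the gripper's body (76 mm by 85 mm) begins 54 mm behind the grasp point. The pads swing forward as they close: fully open they stand 13 mm farther back than shut.
Start: joints at [52.981, 21.807, 74.336, -0, 83.858, -12.336], TCP at [0.23, 0.5, 0.231] pointing down, gripper open.
Joint ranges: [-178.18, 178.18], [-50.72, 133.34], [12.68, 142.11], [-81.47, 261.47], [9.98, 163.14], [-165.26, 165.26]. Speed limits (degrees/s): [136.94, 136.94, 180, 180, 180, 180].

INTERFACE

Orientations are given as a 3x3 rotation matrix whose columns are the frame's x, y, z axes.
In Python, from rig import monitor, optics, close_job, models gives the robot as it stands.
- The arm moves only by the tool step_arm, never from a script. Its arguments are lists of equal length, an entry for each row: "fingers": the closure, from -1 (fully open) to 1 (shut); "travel": the shift along the tool's x, y, z scaled (see below), a list of three; "twist": the turn about the tool's z scaled (see below). In form: {"fingers": [fingers, ...], "travel": [[tx, ty, tz], ...], "twist": [twist, ...]}. A call has 1 to 10 rows; each row shifts and turns the commanded pose from where the row before left it, along the tool's axes as they then stand; what a row does not reach is not made up. The controller multiplies each number of a shift by 100 mm and each number of a turn by pi rad. A row lasts 1/8 s, in which the tool goes at most 62.5 mm and 10.7 degrees, less where a joint would pass 70% of its speed; a pose out of reach is approached as far as the arm can. A call with a number of a shift or a turn outside -1 to 1 is refused whole. A call with a gripper value outside its range is refused whole. The fingers move at their own pace and stop on an object; "force" is the grip in N (left out, the last holds). Time passes only in rows, so rows that do not move let the fingers close. It gives the time, the measured TCP pose, the force, the opening and the grip force at its end, in the units of the state.
- monitor.observe(): the state, without advancing time (a new reading comes with each control period).
- optics.get_image(name): name is "scene" or "top"; returns (picture, depth): 400x640x3 uint8, blue, green, red; 400x640 float32, m along the optical axis (not along the pixel's ray), 0 where there is no reading.
- optics.get_calibration(name): a dict with "vertical_fov" (degrees; the focal length in pixels is half the picture's height over the tangent of half this angle, whatever the lens; pixels are square), "cx", "cy" (the principal point, pixels), "distortion" ([k1, k2, p1, p2, k3] as OpenCV has them; the pictures are not rectified), "world_from_camera" (4x4, takes a point from camera to world coordinates). Camera axes: x right, y up, looking along -z (the intrinsics and any distortion apply to the point x, -y, -z); pixel columns grow to the right and rows downward; lengths in m; the calibration is good to about 2 mm. A picture is of the moment at which its call begins. get_calibration takes no time and is no camera call.
- close_job(): hands the job in; it is judged then, once.
Trained networks look in the newest picture that a camera, given by its name, has taken for a name from the list of things; names that differ only in an ending like _2 or _b are one class to them, and where a whole thing is asked for, a point or a joint stands for the part that bears it (a point fixed in the world has none). Each returns a list of dicts, best first, with "confidence" (0 to 1); they miss things now and then, are a little off and sometimes report something else, mostly with a low value. They report only what shows in the picture. A call takes as long as a camera call. They do not tell look-alikes from the thing itself.
- models.trace(camera, query): "mask" (400x640 bool, what is visible of it) and "point" ([column, row] in pixels, amid what is visible of it).
- models.landmark_of(camera, query): "point" ([column, row] in pixels: a listed point, or the origin of a listed thing).
The state is a dict: "time_s": time; "q": joint angles; "qvel": joint speeds; "joint_efforts": joint torques, N m; "position": TCP position; "tool_rot": TCP orientation; "ft_force": force on the tool from outside, world axes, zero at the start; "wrist_torque": the same for the moment, N m; "grip_width": finger opening in m; "gripper_force": force on a finger pad.
Only numpy, scipy, OpenCV 4.12 (cv2) and the standard library are available. Lean on these libraries where they do the work, as an engineer would, in place of code of your own. Each camera call takes 0.05 s, during which the arm holds its last target. There are 200 camera calls.

TASK

Get the drip stand ready for rinsing the spatula: lay (do not drop) the loose square metal bar into the notches of the tray's two posts so that it bridges them, roughly centred, and let go of it. Then draw the spatula out of its slanted wooden block, turn it level with the blade flat and the same face up as in the block, and finish while still holding it steady in the gripper, with the middle of the blade over the middle of the tray and the whole spatula raised about a hand's breadth above the bar, touching nothing but the fingers. Leave the tins, the glass shaker, the tumbler and the bowl where they stand.

Things in the scene. Friction and masses are not known exactly. Their poses are not given: they have to be found in the camera images.
- bar: Loose plain aluminium square bar, 14 x 14 mm section, 240 mm long, about 0.11 kg, lying on the shelf in front of the robot. Origin at its centre (7 mm above the shelf at the start); its y axis runs along its length, z is up at the start.
- stand: Fixed drip stand: steel tray 130 (its x) x 210 mm (its y), rim 16 mm high, with posts at y = +85 and -85 mm. Each post has an open-topped notch: floor 70 mm above the shelf, 22 mm wide, cheeks straight to 86 mm, then flared to 40 mm at 99 mm. Origin under its centre, on the shelf. A laid bar lies along its y at x = 0, centre 77 mm high. Yaw within 0.25 rad of 0; may swap sides with the block.
- tray_mid (a point): Centre of the tray's floor, 4 mm above the shelf, at x = 0, y = 0 of the stand.
- block: Fixed wooden block, base 170 (its x) x 90 mm (its y), 110 mm high in all. A flat slot 60 mm wide, 13.5 mm thick goes down into it at 45 degrees: the way out is (-0.707, 0, 0.707) in the block's frame, towards the robot and up. The slot's lower plate reaches 110 mm from its bottom, the upper 80 mm. Origin on the shelf under the base; yaw within 0.3 rad of 0.
- slot_bottom (a point): Middle of the slot's bottom, where the blade's tip edge rests; 60 mm along the block's x, 24 mm above the shelf.
- spatula: Yellow silicone spatula, about 0.09 kg. Handle 24 (its y) x 10 mm (its z), x = -115 to +60 mm; flat blade 56 wide, 10 thick, x = +60 to +145 mm. Origin on the handle's axis; x points to the blade tip, z out of the flat face that looks up. Starts with the blade in the slot, x 45 degrees down and away from the robot, origin 127 mm high. Balances near x = +50 mm. Lies flat when z is up.
- blade_mid (a point): Middle of the spatula's blade, at x = +102.5 mm of the spatula.
- blade_tip (a point): Middle of the blade's tip edge, x = +145 mm of the spatula.
- handle_end (a point): End of the spatula's handle, x = -115 mm of the spatula.
- tin_a: Round steel tin with press-fit lid, 97 mm across, 62 mm high, standing far to the left; origin under its centre. Bystander.
- tin_b: The same kind of tin, stacked on tin_a. Origin under its centre. Bystander.
- tin_c: The same kind of tin, standing far to the right. Origin under its centre. Bystander.
- tin_d: The same kind of tin, stacked on tin_c. Origin under its centre. Bystander.
- shaker: Empty open glass shaker, 76 mm across the mouth, 130 mm high, at the back; origin under its centre. Bystander.
- tumbler: Small steel tumbler, 68 mm across, 85 mm high, standing between stand and block; origin under its centre. Bystander.
- katori: Small steel bowl, 100 mm across, 40 mm high, far to the left; origin under its centre. Bystander.
Not all that is in view belongs to the job. There is more than one size of the bar; the job needs the larger. Several things look just like the block: the one meant starts farthest to the robot's right.

How it is judged:
By the outcome, as a careful person would: the job done as asked, in the order asked, and still so for the second after the job is handed in, while the arm keeps its last pose, push and grip.
It also fails if it takes over 58 s, if anything falls off the work surface, if the arm or the gripper's body presses on something with over 40 N, if the wrist force passes 120 N, or if a joint passes its speed limit or range.

## Working session

There is one attempt and no reset: what is moved stays moved. The work goes in short steps, Python scripts to look and compute and a tool call to move; the robot and the scene stay as the last step left them, time stands still between calls to the robot, and variables do not carry over. Pictures are saved under pics/ and viewed, at most 10 in all, crops included, and the job is handed in when it is done.

Besides the shell and the picture viewer there is one more tool, called after "Emit:" in YAML: its name, and indented under it one key for each argument. step_arm: Moves the arm, as the interface text tells. Its arguments: {"type":"object","properties":{"fingers":{"type":"array","items":{"type":"number"}},"travel":{"type":"array","items":{"type":"array","items":{"type":"number"}}},"twist":{"type":"array","items":{"type":"number"}},"force":{"type":"number"}},"required":["fingers","travel","twist"]}

```bash
ls; mkdir -p pics; python3 - <<'E'
from rig import monitor, optics
import cv2,numpy as np
for n in("scene","top"):
    p,d=optics.get_image(n); cv2.imwrite(f"pics/{n}0.png",p); np.save(f"pics/{n}d.npy",d)
    print(n,optics.get_calibration(n))
s=monitor.observe();print(s)
E
```

```text
pics
scene {'vertical_fov': 45.62018047778077, 'cx': 316.35804065239995, 'cy': 203.0259264297631, 'distortion': array([0.00244144, 0.        , 0.        , 0.        , 0.        ]), 'world_from_camera': array([[ 0.28677888, -0.49664748,  0.81920642,  1.68336925],
       [ 0.95799511,  0.14706395, -0.24620636, -0.36651758],
       [ 0.00180203,  0.85540252,  0.51796069,  0.90825946],
       [ 0.        ,  0.        ,  0.        ,  1.        ]])}
top {'vertical_fov': 57.78300352588562, 'cx': 316.01095362326095, 'cy': 200.77070912580396, 'distortion': array([-0.08021213,  0.        ,  0.        ,  0.        ,  0.        ]), 'world_from_camera': array([[-0.02579798,  0.99458112, -0.10071176,  0.39160754],
       [-0.999494  , -0.02753743, -0.01591953, -0.00992105],
       [-0.0186066 ,  0.1002501 ,  0.99478827,  1.18882985],
       [ 0.        ,  0.        ,  0.        ,  1.        ]])}
{'time_s': 0.1, 'q': array([ 5.29817261e+01,  2.18366769e+01,  7.43786269e+01, -2.42300712e-04,
        8.38581465e+01, -1.23333790e+01]), 'qvel': array([-0.0006698 , -0.10018068, -0.26499078,  0.02563892,  0.03645553,
        0.07283353]), 'joint_efforts': array([ 4.60416850e-03, -4.49214292e+01, -2.31656277e+01, -8.79709523e-05,
        3.70666443e-03, -1.30505688e-05]), 'position': array([0.22951776, 0.49953665, 0.23078827]), 'tool_rot': array([[-9.08618396e-01,  4.17626652e-01, -7.68464913e-04],
       [ 4.17627272e-01,  9.08617856e-01, -1.02609465e-03],
       [ 2.69716470e-04, -1.25326038e-03, -9.99999178e-01]]), 'ft_force': array([ 0.36472056, -0.94282326, -0.41357815]), 'wrist_torque': array([0.0087986 , 0.0167298 , 0.00215125]), 'gripper_force': 0.0, 'grip_width': 0.08509580161982577}
```

View pics/scene0.png

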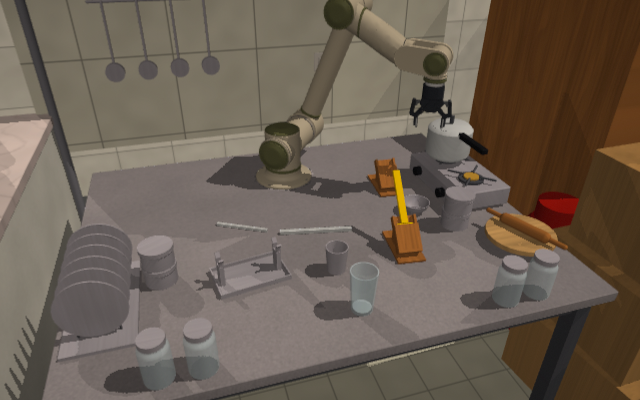

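View pics/top0.png

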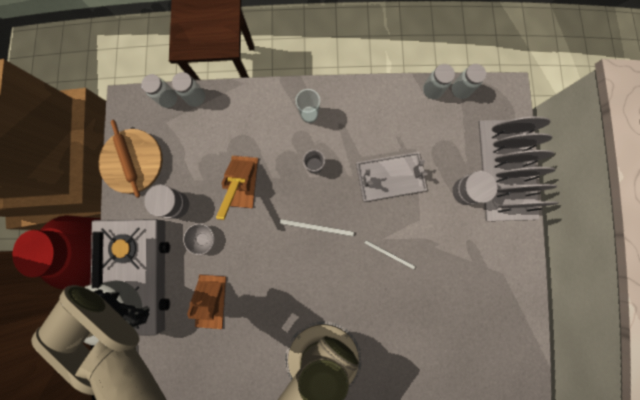

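The top view shows two bars: a long one at (318,228) and a short one at (390,255). The job needs the larger, so it is the one at (318,228). It also shows two blocks, at (240,180) and (208,300). Image right is the robot's right (-y), so the block at (240,180) is farther right, and it also holds the spatula. The stand is at (393,177) and the tumbler at (314,161). I'll measure these and make one confirming crop.

```bash
cat > h.py <<'E'
import numpy as np,cv2
from rig import monitor,optics,models
def cal(n):
    c=optics.get_calibration(n);f=200/np.tan(np.radians(c["vertical_fov"]/2))
    return np.array([[f,0,c["cx"]],[0,f,c["cy"]],[0,0,1]]),np.array(c["distortion"]),c["world_from_camera"]
def ray(n,px):
    K,D,T=cal(n);u=cv2.undistortPoints(np.float64(px).reshape(-1,1,2),K,D).reshape(-1,2)
    return np.c_[u[:,0],-u[:,1],-np.ones(len(u))],T
def deproj(n,px,z):
    r,T=ray(n,px);return (r*np.asarray(z).reshape(-1,1))@T[:3,:3].T+T[:3,3]
def atz(n,px,z):
    r,T=ray(n,px);w=r@T[:3,:3].T;return T[:3,3]+w*((z-T[2,3])/w[:,2])[:,None]
def proj(n,P):
    K,D,T=cal(n);c=(np.atleast_2d(P)-T[:3,3])@T[:3,:3]
    return cv2.projectPoints(c*[1,-1,-1],np.zeros(3),np.zeros(3),K,D)[0].reshape(-1,2)
def cloud(n,m,d):
    v,u=np.nonzero(m&(d>0));return deproj(n,np.c_[u,v],d[v,u])
E
cat > m.py <<'E'
from h import *
ims={}
for n in("top","scene"):
    p,d=optics.get_image(n);ims[n]=(p,d)
    for q in("bar","stand","block","spatula","tumbler"):
        for r in models.trace(n,q):
            if r["confidence"]<.3: continue
            P=cloud(n,r["mask"],d);
            if len(P)<5: continue
            np.save(f"pics/{n}_{q}_{int(r['point'][0])}.npy",P)
            k=cv2.minAreaRect(np.float32(P[:,:2]*1000))
            print(n,q,round(r["confidence"],2),np.round(r["point"]),len(P),"med",np.median(P,0).round(4),"lo",np.percentile(P,2,0).round(3),"hi",np.percentile(P,98,0).round(3),"rect",np.round(k[0]),np.round(k[1]),round(k[2],1))
    for q in("bar","stand","tray_mid","block","slot_bottom","spatula","blade_mid","handle_end"):
        print(n,q,[(np.round(r["point"],1).tolist(),round(r["confidence"],2)) for r in models.landmark_of(n,q)[:3]])
p=ims["top"][0][140:270,190:440];cv2.imwrite("pics/crop1.png",cv2.resize(p,None,fx=3.2,fy=3.2,interpolation=cv2.INTER_CUBIC))
E
python3 m.py
```

```text
top bar 0.55 [318. 226.] 338 med [0.4246 0.0048 0.0142] lo [ 0.4   -0.102 -0.001] hi [0.451 0.124 0.02 ] rect [426.  10.] [244.  18.] 79.1
top bar 0.54 [389. 256.] 57 med [ 0.3255 -0.2306  0.0109] lo [ 0.291 -0.294  0.007] hi [ 0.369 -0.155  0.014] rect [ 329. -224.] [165.   6.] 60.8
top stand 0.9 [390. 178.] 2601 med [ 0.5845 -0.2404  0.0056] lo [ 0.519 -0.343  0.   ] hi [ 0.652 -0.136  0.094] rect [ 587. -246.] [131. 227.] 8.0
top block 0.72 [209. 301.] 1685 med [0.2015 0.3528 0.0485] lo [0.113 0.316 0.003] hi [0.275 0.406 0.1  ] rect [195. 374.] [118. 173.] 85.4
top spatula 0.87 [227. 200.] 390 med [0.515  0.2616 0.1505] lo [0.453 0.236 0.083] hi [0.582 0.279 0.21 ] rect [517. 255.] [138.  52.] 0.0
top tumbler 0.85 [318. 160.] 400 med [0.6423 0.0092 0.0262] lo [ 0.6   -0.02  -0.001] hi [0.671 0.038 0.088] rect [640.   6.] [64. 86.] 62.3
top bar [([316.2, 227.9], 0.78), ([388.4, 257.6], 0.76)]
top stand [([389.5, 176.1], 0.7)]
top tray_mid [([393.0, 177.6], 0.69)]
top block [([240.5, 180.4], 0.83), ([210.2, 305.8], 0.8)]
top slot_bottom [([240.8, 163.3], 0.67), ([206.8, 283.4], 0.5
[... 1027 characters left out ...]
7 [397. 200.] 393 med [0.5206 0.2602 0.1399] lo [0.458 0.245 0.085] hi [0.575 0.275 0.204] rect [458. 290.] [ 58. 248.] 63.0
scene tumbler 0.88 [336. 256.] 668 med [0.6488 0.0086 0.0564] lo [ 0.599 -0.02   0.002] hi [0.664 0.041 0.084] rect [632.  10.] [67. 71.] 54.9
scene bar [([316.8, 226.5], 0.87), ([239.3, 228.8], 0.57)]
scene stand [([251.6, 274.3], 0.84)]
scene tray_mid [([253.3, 276.4], 0.66)]
scene block [([383.1, 187.1], 0.61), ([402.4, 242.7], 0.6)]
scene slot_bottom [([410.8, 251.3], 0.94), ([389.1, 184.3], 0.74)]
scene spatula [([401.9, 204.1], 0.78), ([336.3, 269.5], 0.39)]
scene blade_mid [([408.3, 231.7], 0.75), ([451.5, 223.0], 0.56)]
scene handle_end [([394.9, 172.9], 0.61)]
```

View pics/crop1.png

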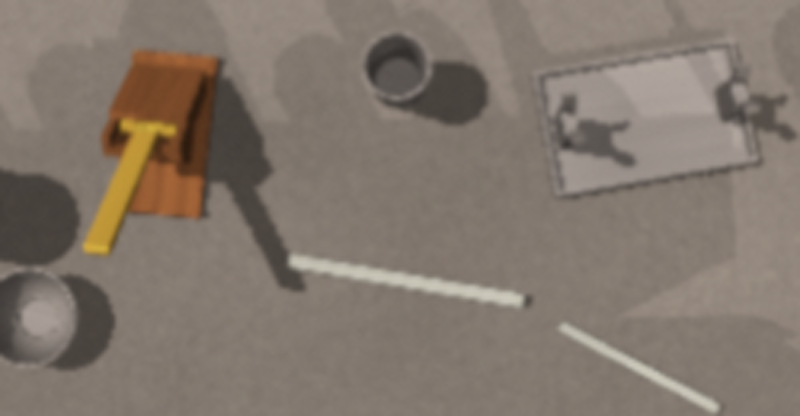

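The crop confirms it: long bar at top-view (318,228), short bar at (390,255), the spatula's block at (240,180) and the stand at (393,177). Next I'll refine the poses by silhouette fitting in both cameras.

```bash
cat > fit.py <<'E'
from h import *
from scipy.optimize import minimize
from scipy.spatial.transform import Rotation as R
S=4
def hullmask(n,parts):
    m=np.zeros((400*S,640*S),np.uint8)
    for P in parts: cv2.fillConvexPoly(m,cv2.convexHull(np.int32(np.round((proj(n,P)+.5)*S))),255)
    return cv2.resize(m,(640,400),interpolation=cv2.INTER_AREA)/255.
def box(lo,hi): return np.array([[x,y,z] for x in(lo[0],hi[0]) for y in(lo[1],hi[1]) for z in(lo[2],hi[2])])/1000
def fit(masks,parts,pose,x0,st):
    def cost(x):
        Rm,t=pose(x);c=0
        for n,m in masks.items():
            h=hullmask(n,[p@Rm.T+t for p in parts]);c+=1-np.minimum(h,m).sum()/np.maximum(h,m).sum()
        return c
    x0=np.array(x0);sim=np.vstack([x0]+[x0+np.eye(3)[i]*st[i] for i in range(3)])
    r=minimize(cost,x0,method="Nelder-Mead",options=dict(initial_simplex=sim,maxfev=250,xatol=1e-4,fatol=1e-4))
    return r.x.round(4),round(r.fun,3)
def flat(x): return R.from_euler("z",x[2],degrees=True).as_matrix(),np.array([x[0],x[1],0])
def spat(x):
    Rm=R.from_euler("zy",[x[2],45],degrees=True).as_matrix();return Rm,np.array([x[0],x[1],.127])
E
cat > run.py <<'E'
from fit import *
M={"bar":{}, "stand":{}, "spatula":{}}
for n in("top","scene"):
    p,_=optics.get_image(n);hsv=cv2.cvtColor(p,cv2.COLOR_BGR2HSV)
    for q,ref in(("bar",[.4255,.01,.007]),("stand",[.587,-.24,.02]),("spatula",[.515,.26,.15])):
        c=proj(n,ref)[0];rs=[r for r in models.trace(n,q) if np.hypot(*(np.array(r["point"])-c))<20]
        if not rs: print("no",n,q);continue
        m=rs[0]["mask"]
        if q=="spatula":
            y=cv2.inRange(hsv,(20,140,60),(35,255,255))>0
            m=y&(cv2.dilate(m.astype(np.uint8),np.ones((9,9)))>0)
        M[q][n]=m.astype(float)
        print(n,q,m.sum())
T={"bar":([box((-7,-120,0),(7,120,14))],flat,[.4255,.01,-12],[.004,.004,3]),
 "stand":([box((-65,-105,0),(65,105,16)),box((-24,-88,0),(24,-82,99)),box((-24,82,0),(24,88,99))],flat,[.587,-.24,8],[.004,.004,3]),
 "spatula":([box((-115,-12,-5),(60,12,5))],spat,[.53,.257,-16],[.004,.004,3])}
for q,(parts,pose,x0,st) in T.items():
    print(q,*fit(M[q],parts,pose,x0,st),*[(n,fit({n:M[q][n]},parts,pose,x0,st)) for n in M[q]])
for n in("top","scene"):
    import glob
    for f in glob.glob(f"pics/{n}_stand*.npy"):
        P=np.load(f);A=P[P[:,2]>.08]
        for s in(A[A[:,1]>-.24],A[A[:,1]<-.24]):print(n,len(s),s.mean(0).round(4),s.min(0).round(3),s.max(0).round(3))
E
python3 run.py
```

```text
top bar 319
top stand 2675
top spatula 354
scene bar 389
scene stand 2624
scene spatula 443
bar [ 4.25400e-01  9.70000e-03 -1.18697e+01] 0.27 ('top', (array([ 4.25500e-01,  9.80000e-03, -1.14848e+01]), np.float64(0.128))) ('scene', (array([ 4.2620e-01,  9.5000e-03, -1.1349e+01]), np.float64(0.132)))
stand [ 0.5869 -0.2399  7.9513] 0.088 ('top', (array([ 0.5861, -0.2391,  7.9012]), np.float64(0.041))) ('scene', (array([ 0.5863, -0.2401,  8.6126]), np.float64(0.042)))
spatula [ 0.5356  0.2576 -5.3525] 0.373 ('top', (array([ 0.536 ,  0.2587, -5.071 ]), np.float64(0.246))) ('scene', (array([ 0.5304,  0.2588, -5.9697]), np.float64(0.123)))
top 47 [ 0.5757 -0.1536  0.0944] [ 0.549 -0.164  0.081] [ 0.598 -0.144  0.102]
top 47 [ 0.6    -0.3222  0.0934] [ 0.575 -0.333  0.08 ] [ 0.619 -0.313  0.102]
scene 55 [ 0.5723 -0.1567  0.0894] [ 0.55  -0.165  0.081] [ 0.6   -0.147  0.101]
scene 64 [ 0.5974 -0.3244  0.0896] [ 0.576 -0.334  0.081] [ 0.624 -0.314  0.099]
```

```bash
sed -i 's/"zy"/"ZY"/' fit.py; sed -i 's/\[box((-115,-12,-5),(60,12,5))\]/[box((-115,-12,-5),(60,12,5)),box((60,-28,-5),(66,28,5))]/; s/^T={"bar.*/T={/; s/^ "stand".*//' run.py; python3 run.py
```

```text
top bar 288
top stand 2501
top spatula 352
scene bar 364
scene stand 2443
scene spatula 444
spatula [ 0.5323  0.2592 -6.8018] 0.389 ('top', (array([ 0.5339,  0.2623, -5.6424]), np.float64(0.212))) ('scene', (array([ 0.526 ,  0.2612, -6.9163]), np.float64(0.128)))
top 47 [ 0.5757 -0.1536  0.0944] [ 0.549 -0.164  0.081] [ 0.598 -0.144  0.102]
top 47 [ 0.6    -0.3222  0.0934] [ 0.575 -0.333  0.08 ] [ 0.619 -0.313  0.102]
scene 55 [ 0.5723 -0.1567  0.0894] [ 0.55  -0.165  0.081] [ 0.6   -0.147  0.101]
scene 64 [ 0.5974 -0.3244  0.0896] [ 0.576 -0.334  0.081] [ 0.624 -0.314  0.099]
```

Emit:
step_arm:
  fingers: [-1,-1,-1,-1,-1,-1,-1,-1]
  travel:
    - [0,0,0]
    - [0,0,0]
    - [0,0,0]
    - [0,0,0]
    - [0,0,0]
    - [0,0,0]
    - [0,0,0]
    - [0,0,0]
  twist: [0.0535,0.0535,0.0535,0.0535,0.0535,0.0535,0.0535,0.0535]

```text
time_s: 3.3
position: [0.2297, 0.4997, 0.2313]
tool_rot: [[0.209, 0.978, -0.0], [0.978, -0.209, -0.0], [-0.0, -0.0, -1.0]]
ft_force: [-0.3, -0.4, 0.6]
grip_width: 0.0857
gripper_force: 0.0
```

Emit:
step_arm:
  fingers: [-1,-1,-1,-1,-1,-1,-1,-1,-1,-1]
  travel:
    - [-0.44,0.291,0]
    - [-0.44,0.291,0]
    - [-0.44,0.291,0]
    - [-0.44,0.291,0]
    - [-0.44,0.291,0]
    - [-0.44,0.291,0]
    - [-0.44,0.291,0]
    - [-0.44,0.291,0]
    - [-0.44,0.291,0]
    - [-0.44,0.291,0]
  twist: [0,0,0,0,0,0,0,0,0,0]

```text
time_s: 4.55
position: [0.4256, 0.008, 0.2316]
tool_rot: [[0.203, 0.979, 0.001], [0.979, -0.203, -0.0], [0.0, 0.001, -1.0]]
ft_force: [1.4, 0.4, 0.6]
grip_width: 0.0855
gripper_force: 0.0
```

Emit:
step_arm:
  fingers: [-1,-1,-1,-1,-1,-1,-1,-1]
  travel:
    - [0.01,0,0.4]
    - [0,0,0.4]
    - [0,0,0.4]
    - [0,0,0.4]
    - [0,0,0.4]
    - [0,0,0.18]
    - [0,0,0.09]
    - [0,0,0]
  twist: [0,0,0,0,0,0,0,0]

```text
time_s: 5.55
position: [0.4256, 0.0107, 0.0044]
tool_rot: [[0.203, 0.979, -0.0], [0.979, -0.203, 0.0], [0.0, -0.0, -1.0]]
ft_force: [0.5, 0.0, -0.3]
grip_width: 0.0854
gripper_force: 0.0
```

Emit:
step_arm:
  fingers: [1,1,1,1,1,1,1,1]
  travel:
    - [0,0,0]
    - [0,0,0]
    - [0,0,0]
    - [0,0,0]
    - [0,0,0]
    - [0,0,0]
    - [0,0,0]
    - [0,0,0]
  twist: [0,0,0,0,0,0,0,0]
  force: 50

```text
time_s: 6.55
position: [0.4255, 0.0108, 0.0047]
tool_rot: [[0.203, 0.979, 0.0], [0.979, -0.203, -0.0], [-0.0, 0.0, -1.0]]
ft_force: [-0.5, 0.2, 5.2]
grip_width: 0.0123
gripper_force: 49.2
```

Emit:
step_arm:
  fingers: [1,1,1,1,1,1,1,1]
  travel:
    - [0,0,-0.1]
    - [0,0,-0.25]
    - [0,0,-0.4]
    - [0,0,-0.4]
    - [0,0,-0.35]
    - [0,0,0]
    - [0,0,0]
    - [0,0,0]
  twist: [0,0,0,0,0,-0.0547,-0.0547,0]

```text
time_s: 7.55
position: [0.4251, 0.0109, 0.1547]
tool_rot: [[-0.137, 0.991, 0.0], [0.991, 0.137, -0.0], [-0.0, 0.0, -1.0]]
ft_force: [0.4, 0.0, -0.5]
grip_width: 0.0126
gripper_force: 49.0
```

Emit:
step_arm:
  fingers: [1,1,1,1,1,1,1,1,1]
  travel:
    - [-0.25,0.115,0]
    - [-0.451,0.208,0]
    - [-0.451,0.208,0]
    - [-0.451,0.208,0]
    - [-0.451,0.208,0]
    - [-0.4,0.19,0]
    - [-0.25,0.113,0]
    - [0,0,0]
    - [0,0,0]
  twist: [0,0,0,0,0,0,0,0,0]

```text
time_s: 8.68
position: [0.5862, -0.239, 0.1542]
tool_rot: [[-0.137, 0.991, -0.001], [0.991, 0.137, 0.001], [0.001, -0.001, -1.0]]
ft_force: [0.5, 0.2, -0.2]
grip_width: 0.0125
gripper_force: 49.1
```

```bash
python3 - <<'E'
from h import *
p,d=optics.get_image("scene");s=p[190:310,180:330];cv2.imwrite("pics/crop2.png",cv2.resize(s,None,fx=4,fy=4,interpolation=cv2.INTER_CUBIC))
for n in ("scene","top"):
    if n=="top": p,d=optics.get_image(n)
    for r in models.trace(n,"bar"):
        P=cloud(n,r["mask"],d);P=P[(P[:,2]>.11)&(P[:,2]<.19)]
        if len(P)<60: continue
        a=np.polyfit(P[:,1],P[:,0],1);b=np.polyfit(P[:,1],P[:,2],1)
        print(n,r["point"],len(P),P.mean(0).round(4),"y",P[:,1].min(),P[:,1].max(),"yaw",-np.degrees(np.arctan(a[0])),"pitch",np.degrees(np.arctan(b[0])))
print(monitor.observe()["position"])
E
```

```text
scene [241.1, 229.8] 505 [ 0.592  -0.2449  0.1581] y -0.3598599308396133 -0.12322236800732514 yaw 7.908796096427868 pitch -0.17330684968057314
top [368.2, 170.7] 90 [ 0.5742 -0.1442  0.1641] y -0.17070875039538763 -0.11976346411416053 yaw 8.796894123992413 pitch -1.2120182703082825
[ 0.58647582 -0.23893119  0.15464901]
```

View pics/crop2.png

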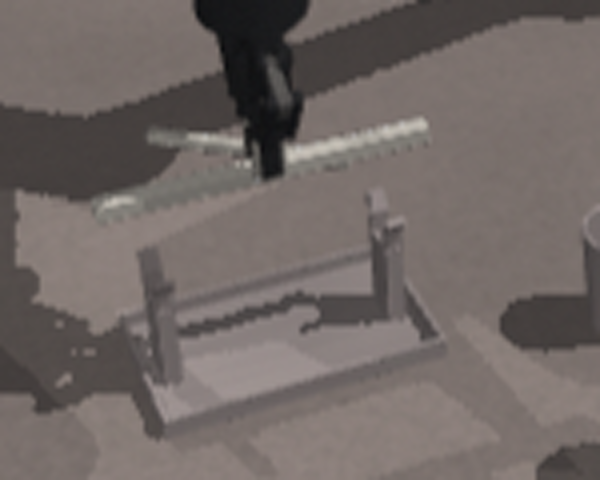

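The bar is level over the notches, in the crop spanning (100,208) to (425,128), with the posts at (155,300) and (385,225) below it. I'll lower it now.

Emit:
step_arm:
  fingers: [1,1,1,1,1,1,1,1,1]
  travel:
    - [0,0.005,0.15]
    - [0,0,0.25]
    - [0,0,0.15]
    - [0,0,0.09]
    - [0,0,0.06]
    - [0,0,0.04]
    - [0,0,0.03]
    - [0,0,0.015]
    - [0,0,0.01]
  twist: [0,0,0,0,0,0,0,0,0]

```text
time_s: 10.0
position: [0.5872, -0.2397, 0.075]
tool_rot: [[-0.139, 0.99, 0.0], [0.99, 0.139, -0.0], [-0.0, 0.0, -1.0]]
ft_force: [0.4, 0.5, -0.6]
grip_width: 0.0122
gripper_force: 49.1
```

Emit:
step_arm:
  fingers: [1,1,1,1]
  travel:
    - [0,0,0.01]
    - [0,0,0.01]
    - [0,0,0.01]
    - [0,0,0]
  twist: [0,0,0,0]

```text
time_s: 10.5
position: [0.5873, -0.2397, 0.0746]
tool_rot: [[-0.139, 0.99, 0.002], [0.99, 0.139, -0.001], [-0.002, 0.001, -1.0]]
ft_force: [-5.9, 3.3, 18.2]
grip_width: 0.0118
gripper_force: 51.4
```

Emit:
step_arm:
  fingers: [1,0.6,0.3,0,-0.4,-1,-1,-1]
  travel:
    - [0,0,-0.02]
    - [0,0,0]
    - [0,0,0]
    - [0,0,0]
    - [0,0,0]
    - [0,0,0]
    - [0,0,0]
    - [0,0,0]
  twist: [0,0,0,0,0,0,0,0]

```text
time_s: 11.5
position: [0.5872, -0.2396, 0.0738]
tool_rot: [[-0.139, 0.99, 0.0], [0.99, 0.139, -0.0], [-0.0, 0.0, -1.0]]
ft_force: [0.4, 0.0, -0.5]
grip_width: 0.0854
gripper_force: 0.0
```

Emit:
step_arm:
  fingers: [-1,-1,-1,-1,-1,-1]
  travel:
    - [0,0,-0.2]
    - [0,0,-0.4]
    - [0,0,-0.5]
    - [0,0,-0.5]
    - [0,0,-0.5]
    - [0,0,0]
  twist: [0,0,0,0,0,0]

```text
time_s: 12.25
position: [0.588, -0.2401, 0.2882]
tool_rot: [[-0.139, 0.99, 0.007], [0.99, 0.139, -0.005], [-0.006, 0.006, -1.0]]
ft_force: [1.2, -0.3, 0.7]
grip_width: 0.0856
gripper_force: 0.0
```

```bash
cat > sp.py <<'E'
from fit import *
M={}
for n in("top","scene"):
    p,d=optics.get_image(n);hsv=cv2.cvtColor(p,cv2.COLOR_BGR2HSV)
    if n=="scene": a=p[190:310,180:330].copy(); sc=p.copy()
    rs=[r for r in models.trace(n,"spatula")]
    y=cv2.inRange(hsv,(20,120,50),(38,255,255))
    k,l,st,ce=cv2.connectedComponentsWithStats(y); c=proj(n,[.515,.26,.15])[0]
    i=min([j for j in range(1,k) if st[j][4]>150],key=lambda j:np.hypot(*(ce[j]-c)))
    M[n]=(l==i).astype(float);print(n,st[i])
    P=cloud(n,l==i,d);P=P[P[:,2]>.11];m=P.mean(0);u=np.linalg.svd(P-m)[2];print("depth line",len(P),m,u[0],u[2])
parts=[box((-115,-12,-5),(60,12,5)),box((60,-28,-5),(65,28,5))]
for sc_ in (M,{"top":M["top"]},{"scene":M["scene"]}): print(fit(sc_,parts,spat,[.53,.26,-10],[.004,.004,5]))
x=fit(M,parts,spat,[.53,.26,-10],[.004,.004,5])[0]
Rm,t=spat(x);cr=[]
for n,(r,c) in(("top",(150,200)),("scene",(160,370))):
    p,_=optics.get_image(n)
    big=cv2.resize(p[r:r+80,c:c+80],None,fx=5,fy=5)
    for q in parts: cv2.polylines(big,[np.int32((cv2.convexHull(np.float32(proj(n,q@Rm.T+t))).reshape(-1,2)+.5-[c,r])*5)],1,(255,0,0),1)
    cr.append(big)
b=cv2.resize(a[:,:],(500,400));cv2.imwrite("pics/crop3.png",cv2.resize(np.hstack(cr+[b])  ,None,fx=.6,fy=.6))
E
python3 sp.py
```

```text
top [216 178  29  42 367]
depth line 277 [0.49797772 0.26395405 0.16757101] [-0.71217608  0.08743583  0.69653443] [ 0.69132268 -0.08504812  0.71752336]
scene [393 169  20  56 449]
depth line 320 [0.50324459 0.26209757 0.1579656 ] [ 0.70209764 -0.08682778 -0.70676717] [ 0.69675884 -0.12101945  0.70702292]
(array([ 0.5327,  0.2592, -7.411 ]), np.float64(0.36))
(array([ 0.5345,  0.2625, -6.0545]), np.float64(0.185))
(array([ 0.529 ,  0.26  , -7.4366]), np.float64(0.113))
```

View pics/crop3.png

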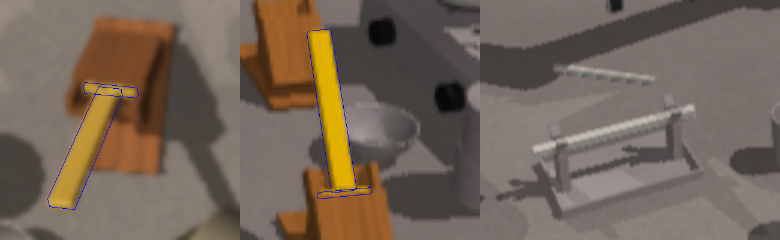

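The bar lies in both notches (right panel, (537,150) to (692,112)). The spatula overlay fits in both views: origin about (0.530, 0.259, 0.127), yaw about -7°. I'll grip it near x = -10 mm.

Emit:
step_arm:
  fingers: [-1,-1,-1,-1,-1,-1,-1,-1]
  travel:
    - [0,0,0]
    - [0,0,0]
    - [0,0,0]
    - [0,0,0]
    - [0,0,0]
    - [0,0,0]
    - [0,0,0]
    - [0,0,0]
  twist: [-0.0521,-0.0521,-0.0521,-0.0521,-0.0521,-0.0521,-0.0521,-0.0521]

```text
time_s: 13.55
position: [0.5871, -0.2395, 0.2829]
tool_rot: [[-0.993, 0.117, -0.001], [0.117, 0.993, 0.001], [0.001, 0.001, -1.0]]
ft_force: [0.2, -0.9, 0.0]
grip_width: 0.0853
gripper_force: 0.0
```

Emit:
step_arm:
  fingers: [-1,-1,-1,-1,-1,-1,-1,-1,-1,-1]
  travel:
    - [0.1255,0.4886,0]
    - [0.1255,0.4886,0]
    - [0.1255,0.4886,0]
    - [0.1255,0.4886,0]
    - [0.1255,0.4886,0]
    - [0.1255,0.4886,0]
    - [0.1255,0.4886,0]
    - [0.1255,0.4886,0]
    - [0.1255,0.4886,0]
    - [0.1255,0.4886,0]
  twist: [0,0,0,0,0,0,0,0,0,0]

```text
time_s: 14.8
position: [0.5217, 0.2622, 0.2831]
tool_rot: [[-0.993, 0.122, -0.001], [0.122, 0.993, -0.0], [0.001, -0.001, -1.0]]
ft_force: [0.7, -1.4, -0.3]
grip_width: 0.0856
gripper_force: 0.0
```

Emit:
step_arm:
  fingers: [-1,-1]
  travel:
    - [0,0,0]
    - [0,0,0]
  twist: [0,0]

```text
time_s: 15.05
position: [0.5221, 0.2604, 0.2832]
tool_rot: [[-0.993, 0.122, -0.001], [0.122, 0.993, -0.001], [0.001, -0.001, -1.0]]
ft_force: [0.4, 0.7, 0.1]
grip_width: 0.0854
gripper_force: 0.0
```

Emit:
step_arm:
  fingers: [-1,-1,-1,-1,-1,-1]
  travel:
    - [0,0,0.35]
    - [0,0,0.4]
    - [0,0,0.35]
    - [0,0,0.3]
    - [0,0,0.23]
    - [0,0,0]
  twist: [0,0,0,0,0,0]

```text
time_s: 15.8
position: [0.5219, 0.2592, 0.1194]
tool_rot: [[-0.992, 0.124, -0.004], [0.124, 0.992, -0.001], [0.003, -0.002, -1.0]]
ft_force: [0.2, -0.4, 0.7]
grip_width: 0.0856
gripper_force: 0.0
```

Emit:
step_arm:
  fingers: [0,0.5,1,1,1,1,1]
  travel:
    - [0,0,0]
    - [0,0,0]
    - [0,0,0]
    - [0,0,0]
    - [0,0,0]
    - [0,0,0]
    - [0,0,0]
  twist: [0,0,0,0,0,0,0]
  force: 60

```text
time_s: 16.68
position: [0.5224, 0.2607, 0.1213]
tool_rot: [[-0.993, 0.122, 0.001], [0.122, 0.993, 0.0], [-0.001, 0.0, -1.0]]
ft_force: [0.1, -0.0, 3.9]
grip_width: 0.0228
gripper_force: 60.3
```

Emit:
step_arm:
  fingers: [1,1,1,1]
  travel:
    - [0.05,0,-0.05]
    - [0.1,0,-0.1]
    - [0.1,0,-0.1]
    - [0.1,0,-0.1]
  twist: [0,0,0,0]

```text
time_s: 17.18
position: [0.4867, 0.265, 0.1568]
tool_rot: [[-0.993, 0.122, 0.0], [0.122, 0.993, 0.0], [-0.0, 0.0, -1.0]]
ft_force: [2.9, -0.4, -0.4]
grip_width: 0.023
gripper_force: 59.6
```

Emit:
step_arm:
  fingers: [1,1,1,1,1,1]
  travel:
    - [0.1,0,-0.1]
    - [0.1,0,-0.1]
    - [0.15,0,-0.15]
    - [0.15,0,-0.15]
    - [0.15,0,-0.15]
    - [0,0,0]
  twist: [0,0,0,0,0,0]

```text
time_s: 17.92
position: [0.422, 0.2732, 0.2222]
tool_rot: [[-0.993, 0.121, 0.002], [0.121, 0.993, 0.001], [-0.001, 0.001, -1.0]]
ft_force: [1.0, 0.1, 0.1]
grip_width: 0.0225
gripper_force: 59.7
```

```bash
cat > sv.py <<'E'
from h import *
import sys
cr=[]
for n in("top","scene"):
    p,d=optics.get_image(n);hsv=cv2.cvtColor(p,cv2.COLOR_BGR2HSV)
    y=cv2.inRange(hsv,(20,120,50),(38,255,255))
    y[:,:190]=0
    if n=="scene":y[:,520:]=0
    k,l,st,ce=cv2.connectedComponentsWithStats(y);P=np.vstack([cloud(n,l==i,d) for i in range(1,k) if st[i][4]>40])
    P=P[np.linalg.norm(P-np.median(P,0),axis=1)<.25]
    m=P.mean(0);u=np.linalg.svd(P-m,full_matrices=False)[2];u=u*np.sign(u[0,0]);t=(P-m)@u[0]
    h=lambda s:P[s].mean(0).round(4)
    print(n,len(P),"mean",m.round(4),"dir",u[0].round(3),"normal",u[2].round(3),"ends",h(t<t.min()+.01),h(t>t.max()-.01),"z",np.percentile(P[:,2],[2,98]).round(4))
    c=proj(n,m)[0].astype(int);c=np.clip(c,60,[580,340]);cr.append(cv2.resize(p[c[1]-60:c[1]+60,c[0]-60:c[0]+60],None,fx=3.3,fy=3.3,interpolation=cv2.INTER_CUBIC))
cv2.imwrite(sys.argv[1],np.hstack(cr))
E
python3 sv.py pics/c4.png
```

```text
top 482 mean [0.492  0.2645 0.1727] dir [ 0.659  0.004 -0.752] normal [-0.744 -0.147 -0.652] ends [0.4357 0.2488 0.2946] [0.4868 0.3388 0.0012] z [0.1336 0.2229]
scene 686 mean [0.4836 0.264  0.1776] dir [ 0.681 -0.093 -0.727] normal [-0.726 -0.222 -0.651] ends [0.3921 0.2854 0.2676] [0.5314 0.2567 0.1284] z [0.1255 0.2646]
```

View pics/c4.png

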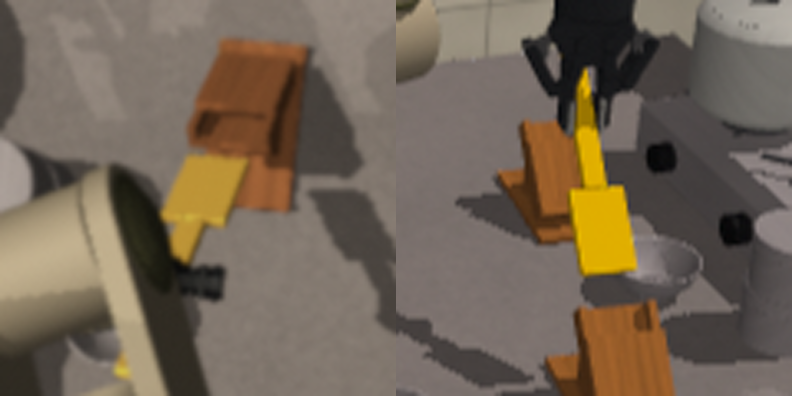

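The spatula is out of the block and at about 45°: blade at (205,190) in the top half, the block's slot empty. I'll carry it over clear shelf, press the tip down to level it, then re-grip near the balance point.

Emit:
step_arm:
  fingers: [1,1,1,1,1,1,1,1,1,1]
  travel:
    - [0,-0.2,0]
    - [0,-0.4,0]
    - [0,-0.45,0]
    - [0,-0.45,0]
    - [0,-0.3,0]
    - [0,-0.04,0.1]
    - [0,0,0.3]
    - [0,0,0.3]
    - [0,0,0.2]
    - [0,0,0.1]
  twist: [0,0,0,0,0,0,0,0,0,0]

```text
time_s: 19.27
position: [0.3998, 0.0903, 0.1195]
tool_rot: [[-0.993, 0.122, -0.002], [0.122, 0.993, 0.0], [0.003, -0.0, -1.0]]
ft_force: [0.0, 0.5, -0.6]
grip_width: 0.0226
gripper_force: 59.7
```

Emit:
step_arm:
  fingers: [1,1,1,1]
  travel:
    - [0,0,0.05]
    - [0,0,0.05]
    - [0,0,0.05]
    - [0,0,0]
  twist: [0,0,0,0]
  force: 25

```text
time_s: 19.77
position: [0.4005, 0.0902, 0.1057]
tool_rot: [[-0.993, 0.122, -0.0], [0.122, 0.993, 0.0], [0.0, -0.0, -1.0]]
ft_force: [0.8, 0.2, -0.2]
grip_width: 0.0228
gripper_force: 59.7
```

Emit:
step_arm:
  fingers: [1,1,1,1]
  travel:
    - [0,0,0.06]
    - [0.08,0,0.08]
    - [0.08,0,0.1]
    - [0,0,0]
  twist: [0,0,0,0]

```text
time_s: 20.27
position: [0.3841, 0.0923, 0.0816]
tool_rot: [[-0.993, 0.122, -0.001], [0.122, 0.993, 0.0], [0.001, 0.0, -1.0]]
ft_force: [-3.0, 0.8, 4.2]
grip_width: 0.023
gripper_force: 58.8
```

Emit:
step_arm:
  fingers: [1,1,1,1]
  travel:
    - [0.07,0,0.1]
    - [0.07,0,0.1]
    - [0.06,0,0.1]
    - [0,0,0]
  twist: [0,0,0,0]

```text
time_s: 20.78
position: [0.365, 0.0945, 0.0518]
tool_rot: [[-0.993, 0.122, 0.0], [0.122, 0.993, -0.0], [-0.0, -0.0, -1.0]]
ft_force: [-1.0, 0.1, 3.5]
grip_width: 0.0225
gripper_force: 57.2
```

Emit:
step_arm:
  fingers: [1,1,1,1,1,1,1]
  travel:
    - [0.05,0,0.1]
    - [0.04,0,0.1]
    - [0.03,0,0.1]
    - [0.02,0,0.08]
    - [0,0,0.06]
    - [0,0,0.04]
    - [0,0,0]
  twist: [0,0,0,0,0,0,0]

```text
time_s: 21.65
position: [0.3507, 0.0963, 0.0037]
tool_rot: [[-0.993, 0.122, -0.001], [0.122, 0.993, 0.0], [0.001, -0.0, -1.0]]
ft_force: [-1.5, -0.0, 2.9]
grip_width: 0.0224
gripper_force: 56.5
```

```bash
python3 sv.py pics/c5.png
```

```text
top 547 mean [0.4595 0.082  0.0144] dir [ 0.991 -0.117 -0.068] normal [-0.072 -0.033 -0.997] ends [0.3985 0.0911 0.018 ] [0.5065 0.0766 0.0109] z [0.0007 0.0226]
scene 451 mean [0.4333 0.0856 0.0145] dir [ 0.988 -0.123 -0.094] normal [0.114 0.163 0.98 ] ends [ 0.2456  0.1304 -0.0031] [0.5091 0.0867 0.007 ] z [-0.0018  0.0477]
```

View pics/c5.png

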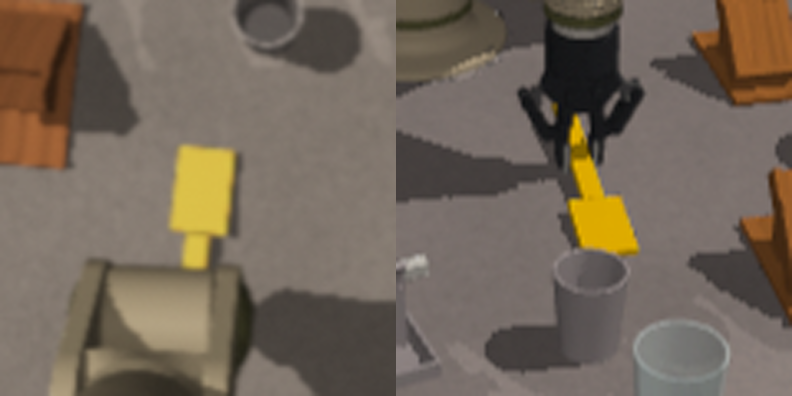

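It is nearly flat now: blade at (205,190) on clear shelf, upper face still up. I'll release, rise and measure.

Emit:
step_arm:
  fingers: [0.5,0.3,0,-0.5,-1,-1,-1]
  travel:
    - [0,0,0]
    - [0,0,0]
    - [0,0,0]
    - [0,0,0]
    - [0,0,0]
    - [0,0,0]
    - [0,0,0]
  twist: [0,0,0,0,0,0,0]

```text
time_s: 22.62
position: [0.3509, 0.0963, 0.0038]
tool_rot: [[-0.993, 0.122, 0.0], [0.122, 0.993, -0.0], [-0.0, -0.0, -1.0]]
ft_force: [0.7, 0.4, -0.1]
grip_width: 0.0858
gripper_force: 0.0
```

Emit:
step_arm:
  fingers: [-1,-1,-1,-1,-1]
  travel:
    - [0,0,-0.2]
    - [0,0,-0.5]
    - [0,0,-0.5]
    - [0,0,-0.3]
    - [0,0,0]
  twist: [0,0,0,0,0]

```text
time_s: 23.25
position: [0.3516, 0.0963, 0.1554]
tool_rot: [[-0.993, 0.122, 0.005], [0.122, 0.993, -0.0], [-0.005, 0.0, -1.0]]
ft_force: [0.1, 0.0, -0.8]
grip_width: 0.085
gripper_force: 0.0
```

```bash
cat > sf.py <<'E'
from fit import *
M={}
for n in("top","scene"):
    p,d=optics.get_image(n);hsv=cv2.cvtColor(p,cv2.COLOR_BGR2HSV)
    y=cv2.inRange(hsv,(20,120,50),(38,255,255));k,l,st,ce=cv2.connectedComponentsWithStats(y);c=proj(n,[.45,.085,.01])[0]
    ok=[j for j in range(1,k) if st[j][4]>20 and np.hypot(*(ce[j]-c))<50];M[n]=np.isin(l,ok).astype(float)
    P=cloud(n,M[n]>0,d);print(n,len(P),np.percentile(P,[1,50,99],axis=0).round(4).tolist())
parts=[box((-115,-12,0),(60,12,10)),box((60,-28,0),(145,28,10))]
print(fit({"scene":M["scene"]},parts,flat,[.365,.093,-7],[.005,.005,3]))
# top view is partly hidden by the arm: blade only
m={"top":M["top"]};K=np.zeros((400,640));B=proj("top",[[.41,.09,.01]])[0]
print(fit(m,parts,flat,[.365,.093,-7],[.005,.005,3]),fit(m,parts[1:],flat,[.365,.093,-7],[.005,.005,3]))
E
python3 sf.py
```

```text
top 550 [[0.3917, 0.052, -0.0012], [0.4597, 0.0825, 0.0106], [0.5093, 0.1119, 0.4171]]
scene 463 [[0.2518, 0.0526, -0.0043], [0.4343, 0.0898, 0.0076], [0.5128, 0.117, 0.0125]]
(array([ 0.362 ,  0.0935, -6.92  ]), np.float64(0.119))
(array([ 0.3675,  0.0947, -7.2967]), np.float64(0.403)) (array([ 0.3662,  0.0958, -7.8403]), np.float64(0.193))
```

Emit:
step_arm:
  fingers: [-1,-1,-1,-1,-1,-1,-1]
  travel:
    - [-0.25,-0.006,0]
    - [-0.291,0,0.2]
    - [0,0,0.4]
    - [0,0,0.45]
    - [0,0,0.3]
    - [0,0,0.194]
    - [0,0,0]
  twist: [0,0,0,0,0,0,0]

```text
time_s: 24.22
position: [0.403, 0.0891, -0.0024]
tool_rot: [[-0.993, 0.122, -0.005], [0.122, 0.993, 0.0], [0.005, -0.0, -1.0]]
ft_force: [-0.0, -1.1, -0.4]
grip_width: 0.0854
gripper_force: 0.0
```

Emit:
step_arm:
  fingers: [0,0.4,1,1,1,1,1]
  travel:
    - [0,0,0]
    - [0,0,0]
    - [0,0,0]
    - [0,0,0]
    - [0,0,0]
    - [0,0,0]
    - [0,0,0]
  twist: [0,0,0,0,0,0,0]
  force: 60

```text
time_s: 25.1
position: [0.4049, 0.0891, 0.0002]
tool_rot: [[-0.993, 0.122, 0.002], [0.122, 0.993, -0.0], [-0.002, 0.0, -1.0]]
ft_force: [-0.6, 0.5, 9.6]
grip_width: 0.0224
gripper_force: 62.6
```

Emit:
step_arm:
  fingers: [1,1,1,1,1,1,1]
  travel:
    - [0,0,-0.05]
    - [0,0,-0.2]
    - [0,0,-0.4]
    - [0,0,-0.5]
    - [0,0,-0.4]
    - [0,0,-0.2]
    - [0,0,0]
  twist: [0,0,0,0,0,0,0]

```text
time_s: 25.98
position: [0.4048, 0.0891, 0.1755]
tool_rot: [[-0.993, 0.122, 0.003], [0.122, 0.993, -0.0], [-0.003, 0.0, -1.0]]
ft_force: [0.0, -0.5, -1.9]
grip_width: 0.0221
gripper_force: 59.0
```

```bash
python3 sv.py pics/c6.png
```

```text
top 477 mean [0.4396 0.0854 0.1818] dir [ 0.993 -0.118 -0.004] normal [0.114 0.946 0.305] ends [0.3116 0.1015 0.1794] [ 5.294e-01  1.246e-01 -3.000e-04] z [0.0965 0.1893]
scene 353 mean [0.4554 0.0812 0.1821] dir [ 0.988 -0.151 -0.022] normal [-0.027 -0.033 -0.999] ends [0.3176 0.1097 0.1802] [0.5084 0.0743 0.1799] z [0.1758 0.1858]
```

Emit:
step_arm:
  fingers: [1,1,1,1,1,1,1,1,1,1]
  travel:
    - [-0.096,-0.183,0]
    - [-0.16,-0.304,0]
    - [-0.224,-0.426,0]
    - [-0.224,-0.426,0]
    - [-0.224,-0.426,0]
    - [-0.224,-0.426,0]
    - [-0.192,-0.365,0]
    - [-0.16,-0.304,0]
    - [-0.096,-0.183,0]
    - [0,0,0]
  twist: [0,0,0,0,0,0,0,0,0,0]

```text
time_s: 27.32
position: [0.5259, -0.2332, 0.1724]
tool_rot: [[-0.992, 0.123, -0.002], [0.123, 0.992, 0.002], [0.003, 0.001, -1.0]]
ft_force: [0.2, 1.1, -1.0]
grip_width: 0.0224
gripper_force: 59.0
```

Emit:
step_arm:
  fingers: [1,1,1,1]
  travel:
    - [0,0,0]
    - [0,0,0]
    - [0,0,0]
    - [0,0,0]
  twist: [0,0,0,0]

```text
time_s: 27.82
position: [0.5262, -0.2321, 0.1746]
tool_rot: [[-0.993, 0.122, 0.0], [0.122, 0.993, -0.0], [-0.0, -0.0, -1.0]]
ft_force: [0.4, -0.5, -0.5]
grip_width: 0.022
gripper_force: 59.0
```

```bash
python3 sv.py pics/c7.png; python3 - <<'E'
from fit import *
n="scene";p,d=optics.get_image(n);hsv=cv2.cvtColor(p,cv2.COLOR_BGR2HSV);y=cv2.inRange(hsv,(20,120,50),(38,255,255))
k,l,st,ce=cv2.connectedComponentsWithStats(y);c=proj(n,[.587,-.24,.18])[0]
i=min([j for j in range(1,k) if st[j][4]>80],key=lambda j:np.hypot(*(ce[j]-c)));m={n:(l==i).astype(float)}
f=lambda x:(R.from_euler("z",x[2],degrees=True).as_matrix(),np.array([x[0],x[1],.180]))
x,c=fit(m,[box((60,-28,-5),(145,28,5)),box((45,-12,-5),(60,12,5))],f,[.485,-.228,-7],[.005,.005,3]);Rm,t=f(x);print(x,c,"blade_mid",Rm@[.1025,0,0]+t)
cv2.imwrite("pics/c8.png",cv2.resize(p[130:330,130:430],None,fx=2.6,fy=2.6,interpolation=cv2.INTER_CUBIC))
E
```

```text
top 40 mean [ 0.62   -0.2186  0.1959] dir [ 0.242 -0.194 -0.951] normal [-0.552 -0.834  0.03 ] ends [ 0.5643 -0.1733  0.4191] [ 0.6259 -0.2226  0.1838] z [0.1773 0.4186]
scene 590 mean [ 0.5618 -0.2375  0.1847] dir [ 0.993 -0.119 -0.022] normal [-0.029 -0.058 -0.998] ends [ 0.4308 -0.2224  0.1824] [ 0.6309 -0.2452  0.1806] z [0.1778 0.244 ]
[ 0.4849 -0.2288 -6.6672] 0.299 blade_mid [ 0.58670682 -0.24070047  0.18      ]
```

View pics/c8.png

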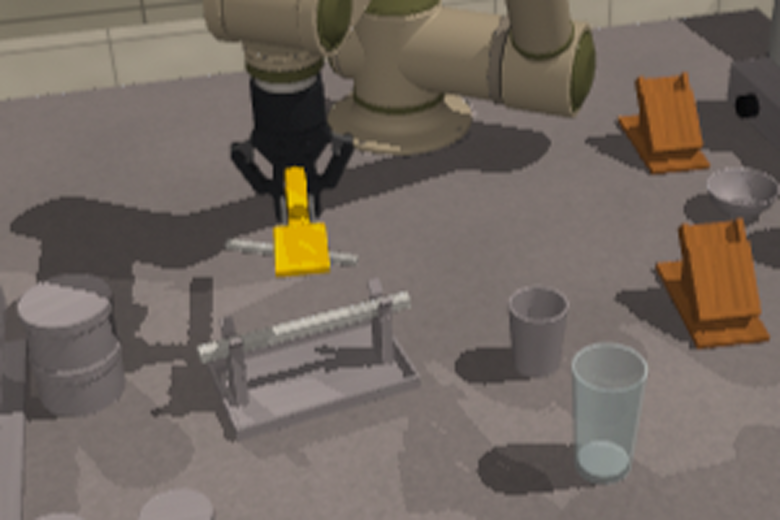

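The bar rests in both posts' notches ((205,352) to (408,300)). The level blade (302,250) is over the tray centre, about 90 mm above the bar, and the tumbler, shaker, tins and bowl haven't moved. Handing in.

```bash
python3 -c "
from rig import close_job
print(close_job())"
```

```text
the job is handed in; nothing more can be done
None
```

I handed the job in at about 28 s of the 58 s limit: the bar lies in both notches, and the gripper holds the spatula level, same face up, with its blade over the tray's middle about 90 mm above the bar; to level it I first laid it on the clear shelf and re-gripped it.

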